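# Sort the parts of a stripped tray jig back into their holders

### The job

The parts of a stripped tray jig stand and lie mixed on the near part of the bench; put each one back where its kind is kept: the two near orange spacer bars flat down in the cradles that match their lengths, the white nylon post upright in the empty bore of the grey block, and the two loose green sleeves upright, collar up, in empty slots of the orange rack, one to a slot. Everything should be right down on the floor of its holder, and the oil bottle must be left standing where it is.

Things in the scene. Friction and masses are not known exactly. Their poses are not given: they have to be found in the camera images.
- long_bar: the longer orange spacer bar, lying flat and loose, 26 x 150 x 13 mm (x, y, z); origin at the centre of its underside, y along its length. Grip it across its width at mid-length. (A third orange bar, far back on the bench, beyond reach, is no part of the job.)
- short_bar: the shorter orange spacer bar, lying flat and loose, 26 x 130 x 13 mm; otherwise as the longer one (20 mm shorter is the only difference).
- nylon_post: loose white nylon jig post, plain cylinder 26 mm in diameter and 100 mm tall, standing upright; origin at the centre of its underside, z up its axis.
- sleeve_a: loose green tube sleeve, 16 mm in diameter (collar at the top end 17 mm), 94 mm tall, standing upright collar up; origin at the centre of its foot, z up its axis. Sleeves a and b are alike.
- sleeve_b: second loose green tube sleeve, the same as sleeve a.
- slot_rack: fixed orange slot rack 52 x 208 x 38 mm; origin at the centre of its underside, y along its eight slots. Floor 4 mm up, side walls 38 mm tall, dividers 34 mm. Slots are 44 mm (x) by 22 mm (y), centred at x = 0, y = -88, -63, -38, -13, +13, +38, +63, +88 mm; those at -88, -63 and +88 already hold sleeves (tops 98 mm up, held fast), the other five are empty.
- long_cradle: fixed cradle for the long bar: black plate 62 x 190 x 4 mm with a flared sheet-steel pocket at each end; origin at the centre of its underside, y along its length. The bar lies centred on the plate (floor 4 mm up) between end stops, 160 x 36 mm inside. Pocket walls reach 30 mm inward from each end, 13 mm up, flared out to 19 mm; the middle 100 mm is open at both sides for fingers.
- short_cradle: fixed cradle for the short bar, like the other but with a plate of 62 x 170 mm, 140 x 36 mm inside the stops (the long bar does not go in), middle 80 mm open.
- post_block: fixed grey plastic block 60 x 128 x 30 mm with two bores for posts, 36 mm wide, 24 mm deep (floor 6 mm up), mouths chamfered by 4 mm; origin at the centre of its underside, y along the block. Bores at y = +32 mm (empty) and y = -32 mm (holds a 26 mm post, top 106 mm up, held fast), x = 0.
- oil_dropper: brown oil dropper bottle with a black nozzle, 34 mm in diameter, 112 mm tall, standing loose behind the work; origin at the centre of its underside. A bystander: it stays standing where it is.

How it is judged:
By the outcome, as a careful person would: the job done as asked, in the order asked, and still so for the second after the job is handed in, with the robot touching nothing.
It also fails if it takes over 115 s, if anything falls off the work surface, if the arm or the gripper's body presses on something with over 40 N, if the wrist force passes 120 N, or if a joint passes its speed limit or range.

### The arm

A 7-joint arm with a two-finger parallel gripper is mounted at the origin on a cart in front of the work surface, level with it; the furniture and walls round the work are solid. World frame = base frame: x ahead of the robot, y to its left, z up, the work surface at z = 0. Lengths are in m, angles in degrees, forces in N, time in s.
With the tool pointing down it reaches from about 0.425 to 0.825 m from the base axis. Payload 3.6 kg.
Tool frame: the origin (TCP) lies midway between the tips of the shut fingers; the grasp point (between the pads) lies 19 mm behind it (grasp_offset is the distance from the TCP to the grasp point, in m); z points along the fingers, y is the line along which they close (so a half turn about z gives the same grasp; the last joint's range is limited). The gripper opens to 85 mm and grips with 20 to 120 N. Pads are 22 mm wide; open, the fingers measure 114 mm over their backs; the gripper's body (76 mm by 85 mm) begins 54 mm behind the grasp point. The pads swing forward as they close: fully open they stand 13 mm farther back than shut.
Start: joints at [-73.253, 35.231, -0.722, 81.555, 0.464, 63.22, -2.315], TCP at [0.204, 0.617, 0.231] pointing down, gripper open.
Joint ranges: [-178.69, 178.69], [-17.37, 117.87], [-77.05, 75.6], [15.02, 138.74], [-78.02, 258.01], [0.78, 113.62], [-162.83, 162.83]. Speed limits (degrees/s): [159.86, 159.86, 180, 180, 180, 180, 180].

### API

Orientations are given as a 3x3 rotation matrix whose columns are the frame's x, y, z axes.
In Python, from bench import get_state, capture, close_job, grasp_offset gives the robot as it stands. The module is installed in compiled form; this text tells all that it offers.
- The arm moves only by the tool drive_tool, never from a script. Its argument "deltas" is a list of rows, each a list of 2 entries, a list of its own where there are three numbers: the shift along the world's x, y, z scaled (see below), then the turn about the world's z scaled (see below). In form: [[[dx, dy, dz], turn], ...]. A call has 1 to 20 rows; each row shifts and turns the commanded pose from where the row before left it; what a row does not reach is not made up. The controller multiplies each number of a shift by 0.6 m and each number of a turn by pi rad. A row lasts 1/12 s, in which the tool goes at most 41.7 mm and 7.16 degrees, less where a joint would pass 70% of its speed; a pose out of reach is approached as far as the arm can. A call with a number of a shift or a turn outside -1 to 1 is refused whole. A call with a gripper value outside its range is refused whole. "grip" is the opening, from -1 (shut) to 1 (fully open), set as the call begins (left out, the last holds). The fingers move at their own pace and stop on an object; the grip force is fixed at half the most. Time passes only in rows, so rows that do not move let the fingers close. It gives the time, the measured TCP pose, the force, the opening and the grip force at its end, in the units of the state.
- get_state(): the state, without advancing time (a new reading comes with each control period).
- capture(name): name is "scene" or "top"; returns a dict with "pixels" (480x640x3 uint8, blue, green, red), "intrinsics" (3x3 intrinsics, pixels), "k1" (the pictures are not rectified: a ray, as slopes to the right and down, at radius r is drawn at 1 + k1 r^2 times it, then the intrinsics apply), "camera_from_world" (4x4, takes a point from world to camera coordinates). Camera axes: x right, y down, z forward; pixel columns grow to the right and rows downward; lengths in m; the calibration is good to about 2 mm. A picture is of the moment at which its call begins. There is no depth.
- close_job(): hands the job in; it is judged then, once.
The state is a dict: "clock": time; "joints": joint angles; "qd": joint speeds; "tau": joint torques, N m; "position": TCP position; "orientation": TCP orientation; "ft_force": force on the tool from outside, world axes, zero at the start; "torque": the same for the moment, N m; "gripper_width": finger opening in m; "grip_force": force on a finger pad.
Only numpy, scipy, OpenCV 4.12 (cv2) and the standard library are available. Lean on these libraries where they do the work, as an engineer would, in place of code of your own. Each camera call takes 0.05 s, during which the arm holds its last target. There are 200 camera calls.

## Working session

There is one attempt and no reset: what is moved stays moved. The work goes in short steps, Python scripts to look and compute and a tool call to move; the robot and the scene stay as the last step left them, time stands still between calls to the robot, and variables do not carry over. Pictures are saved under pics/ and viewed, at most 14 in all, crops included, and the job is handed in when it is done.

Besides the shell and the picture viewer there is one more tool, called after ">>>" in YAML: its name, and indented under it one key for each argument. drive_tool: Moves the arm, as the interface text tells. Shifts and turns lie within -1 to 1; 1 stands for 0.6 m of shift or pi rad of turn. Its arguments: {"type":"object","properties":{"deltas":{"type":"array","items":{"type":"array"}},"grip":{"type":"number"}},"required":["deltas"]}

```bash
mkdir -p pics; cat > h.py <<'E'
import numpy as np, cv2
from bench import *
def snap(n,f=None):
    c=capture(n); 
    if f: cv2.imwrite(f,c["pixels"])
    return c
def proj(c,P):
    P=np.atleast_2d(P); T=np.array(c["camera_from_world"]); q=P@T[:3,:3].T+T[:3,3]
    s=q[:,:2]/q[:,2:]; s=s*(1+c["k1"]*(s**2).sum(1,keepdims=True)); K=np.array(c["intrinsics"])
    return s@K[:2,:2].T+K[:2,2]
def ray(c,uv):
    K=np.array(c["intrinsics"]); T=np.array(c["camera_from_world"])
    p=cv2.undistortPoints(np.array(uv,float).reshape(-1,1,2),K,np.array([c["k1"],0,0,0,0.])).reshape(-1,2)
    d=np.c_[p,np.ones(len(p))]@T[:3,:3]; o=-T[:3,:3].T@T[:3,3]
    return o,d
def onz(c,uv,z):
    o,d=ray(c,uv); return o+d*((z-o[2])/d[:,2])[:,None]
def tri(c1,u1,c2,u2):
    o1,d1=ray(c1,[u1]);o2,d2=ray(c2,[u2]);d1,d2=d1[0],d2[0]
    A=np.c_[d1,-d2]; t=np.linalg.lstsq(A,o2-o1,rcond=None)[0]
    a,b=o1+t[0]*d1,o2+t[1]*d2
    return (a+b)/2,np.linalg.norm(a-b)
E
python3 - <<'E'
from h import *
import pickle
for n in("scene","top"):
    c=snap(n,f"pics/{n}0.png"); pickle.dump(c,open(n+"0.pkl","wb")); print(n,np.round(c["camera_from_world"],3).tolist(),c["k1"],np.array(c["intrinsics"]).tolist())
s=get_state();print(s, grasp_offset)
E
```

```text
scene [[-0.66, -0.751, 0.016, 0.288], [-0.541, 0.46, -0.704, 0.405], [0.522, -0.473, -0.71, 0.53], [0.0, 0.0, 0.0, 1.0]] -0.05469873976633703 [[481.1367266987744, 0.0, 314.8503029653594], [0.0, 481.1367266987744, 238.52292879739232], [0.0, 0.0, 1.0]]
top [[-0.028, -1.0, 0.002, -0.099], [-0.996, 0.028, -0.081, 0.575], [0.081, -0.004, -0.997, 0.823], [0.0, 0.0, 0.0, 1.0]] -0.00735546812267356 [[490.488186855859, 0.0, 319.8405292017479], [0.0, 490.488186855859, 244.49271184848473], [0.0, 0.0, 1.0]]
{'clock': 0.1, 'joints': array([-73.25304376,  35.28303772,  -0.72548701,  81.63171494,
         0.46186842,  63.22109016,  -2.31559807]), 'qd': array([ 0.15529207, -0.10967566, -0.03014451, -0.12304308, -0.0424252 ,
       -0.05756432, -0.00372503]), 'tau': array([ 2.08092992e-03, -4.70388258e+01,  2.60391617e-01, -1.71571541e+01,
        1.01172461e-02,  5.93803663e-03,  3.02787832e-06]), 'position': array([0.20345944, 0.61660667, 0.23026392]), 'orientation': array([[-9.49637551e-01,  3.13349561e-01, -7.58001967e-04],
       [ 3.13350476e-01,  9.49635013e-01, -2.19577643e-03],
       [ 3.17796286e-05, -2.32271203e-03, -9.99997302e-01]]), 'ft_force': array([-0.20867284,  0.13502657, -0.15642996]), 'torque': array([ 0.01532501, -0.05882042,  0.02854422]), 'grip_force': 0.0, 'gripper_width': 0.08515214320597132} 0.0187
```

View pics/scene0.png

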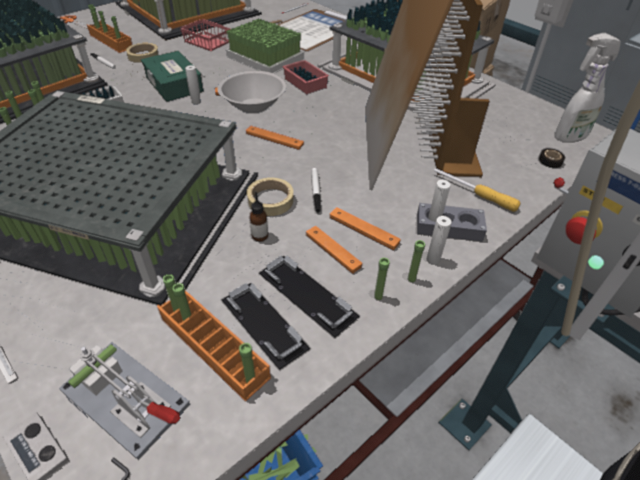

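View pics/top0.png

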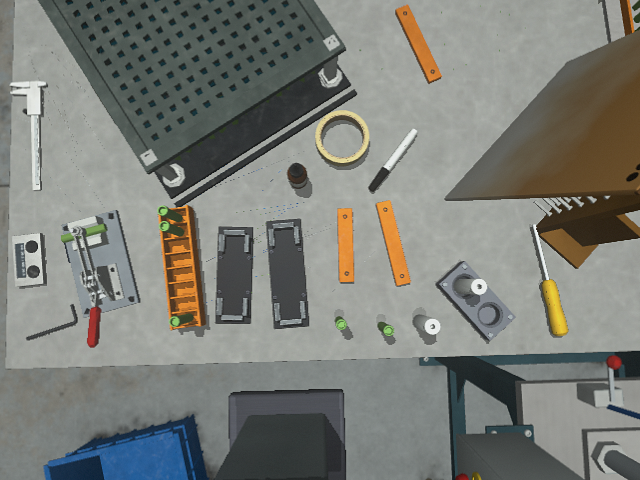

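The scene view shows the rack (215,340), the cradles (265,322) and (308,293), the bars (333,248) and (365,228), the sleeves (382,280) and (416,262), the post (438,240) and the block (452,220). In the top view the same things are at rack (183,268), cradles (235,275) and (287,273), bars (346,245) and (393,243), sleeves (341,323) and (387,328), post (430,326), and the empty bore (488,313).

```bash
python3 - <<'E'
import cv2
t=cv2.imread("pics/top0.png");s=cv2.imread("pics/scene0.png")
def g(im,x,y,w,h,k):return cv2.resize(im[y:y+h,x:x+w],None,fx=k,fy=k,interpolation=cv2.INTER_CUBIC)
cv2.imwrite("pics/t1.png",cv2.vconcat([g(t,150,195,200,145,4)]))
cv2.imwrite("pics/t2.png",g(t,325,195,200,150,4))
cv2.imwrite("pics/s1.png",g(s,150,170,200,150*1+80,2.6) if 0 else g(s,150,245,220,160,3.6))
cv2.imwrite("pics/s2.png",g(s,290,165,200,145,4))
E
```

```text
(no output)
```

View pics/t1.png

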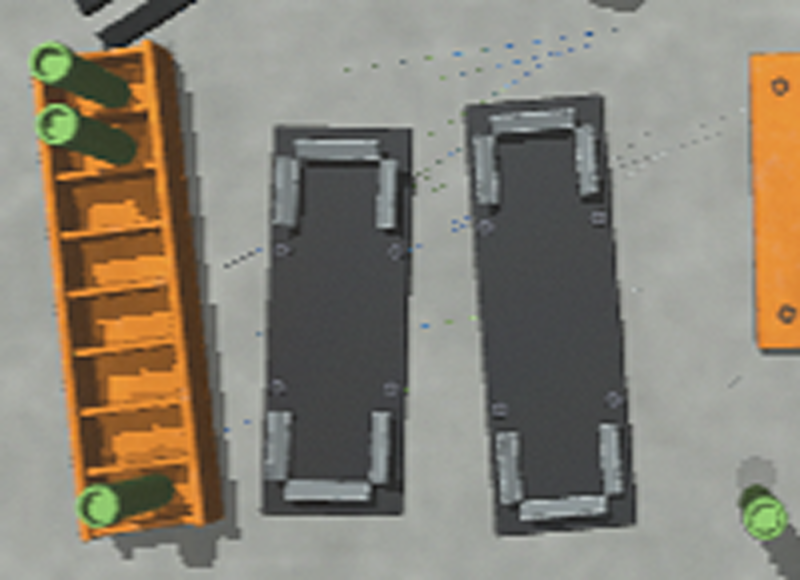

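View pics/t2.png

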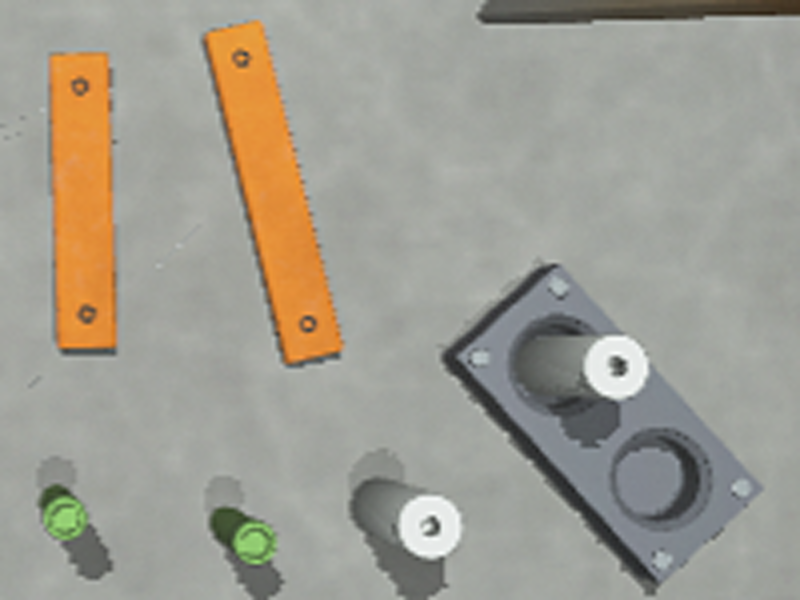

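View pics/s1.png

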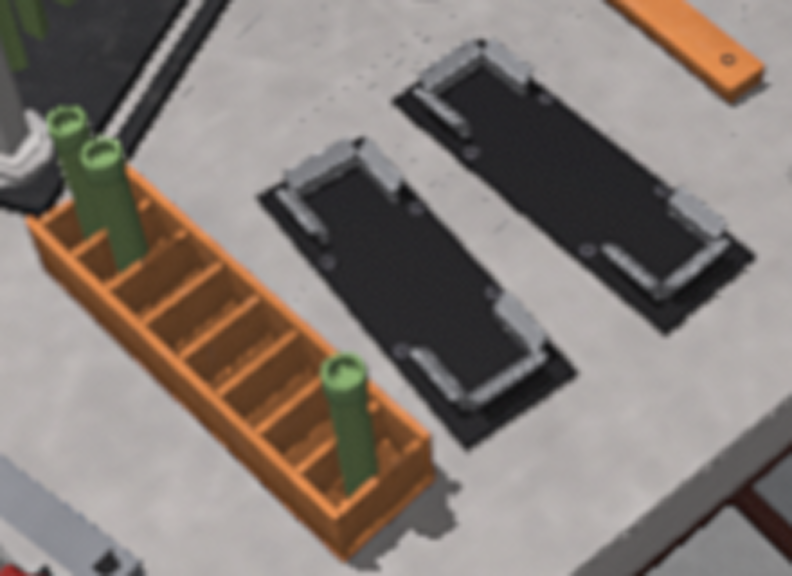

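View pics/s2.png

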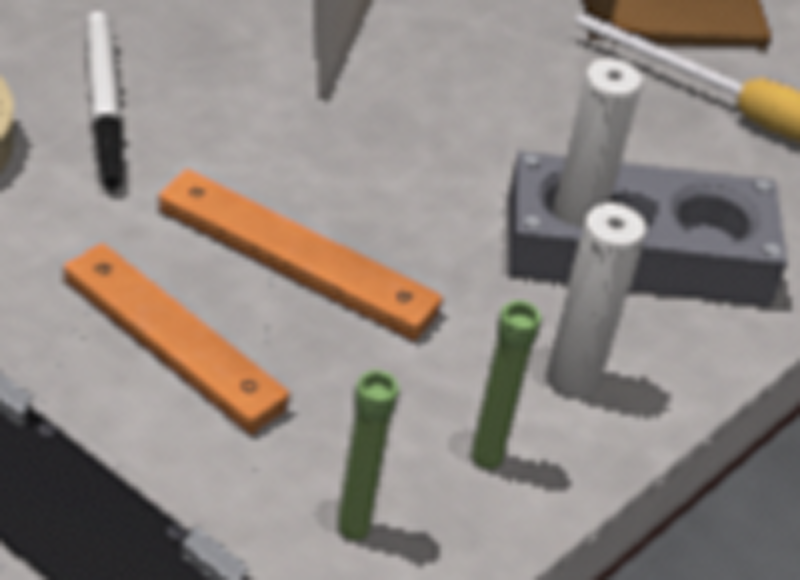

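The crops show the details: bar holes, sleeve tops, post tops, block screws, plate corners and rack sleeve tops. The left cradle in the top view is the short one. I'll triangulate those points from the two views.

```bash
cat > m.py <<'E'
from h import *
import pickle
T=pickle.load(open("top0.pkl","rb"));S=pickle.load(open("scene0.pkl","rb"))
def cv(o,k): return lambda p:((p[0]+.5)/k-.5+o[0],(p[1]+.5)/k-.5+o[1])
t1=cv((150,195),4);t2=cv((325,195),4);s1=cv((150,245),3.6);s2=cv((290,165),4)
L=[("short h1",t2,(80,86),s2,(104,268)),("short h2",t2,(88,314),s2,(249,386)),
("long h1",t2,(241,59),s2,(197,191)),("long h2",t2,(308,324),s2,(404,296)),
("sleeve L",t2,(67,517),s2,(378,384)),("sleeve R",t2,(257,543),s2,(519,315)),
("post",t2,(430,525),s2,(615,223)),("fixpost",t2,(617,366),s2,(613,76)),
("screw1",t2,(558,286),s2,(531,161)),("screw2",t2,(480,357),s2,(532,220)),("screw3",t2,(741,488),s2,(766,186)),("screw4",t2,(661,560),s2,(772,250)),("bore",t2,(662,478),s2,(712,212)),
("sc1",t1,(276,126),s1,(258,196)),("sc2",t1,(412,128),s1,(360,138)),("sc3",t1,(402,515),s1,(576,375)),("sc4",t1,(262,515),s1,(467,450)),
("lc1",t1,(465,106),s1,(393,100)),("lc2",t1,(604,95),s1,(482,40)),("lc3",t1,(636,523),s1,(755,257)),("lc4",t1,(497,535),s1,(667,334)),
("rs88-",t1,(51,62),s1,(68,119)),("rs63-",t1,(57,124),s1,(103,151)),("rs88+",t1,(99,505),s1,(344,368)),
("rk2",t1,(150,42),s1,(130,165)),("rk3",t1,(205,524),s1,(432,437)),("rk4",t1,(83,537),s1,(342,525))]
R={}
for n,f,a,g,b in L:
    p,e=tri(T,f(a),S,g(b)); R[n]=p
if __name__=="__main__":
    for n,p in R.items(): print(n,np.round(p*1000,1),"r=%.3f"%np.hypot(*p[:2]))
    def m(*k): return np.mean([R[i] for i in k],0)
    def ya(a,b): d=b-a; return round(np.degrees(np.arctan2(d[1],d[0])),1)
    for n,c,yw in [("short",m("short h1","short h2"),ya(R["short h2"],R["short h1"])),("long",m("long h1","long h2"),ya(R["long h2"],R["long h1"])),
     ("scradle",m("sc1","sc2","sc3","sc4"),ya(m("sc3","sc4"),m("sc1","sc2"))),("lcradle",m("lc1","lc2","lc3","lc4"),ya(m("lc3","lc4"),m("lc1","lc2"))),
     ("block",m("screw1","screw2","screw3","screw4"),ya(m("screw1","screw2"),m("screw3","screw4"))),("rack",m("rs88-","rs88+"),ya(R["rs88+"],R["rs88-"])),("rackfromcorner",m("rk2","rk4"),ya(R["rk3"],R["rk2"]))]: print(n,np.round(c*1000,1),"axis",yw)
E
python3 m.py
```

```text
short h1 [ 620.4 -161.2   11.9] r=0.641
short h2 [ 520.5 -161.1   11.7] r=0.545
long h1 [ 630.4 -232.1   13.2] r=0.672
long h2 [ 513.4 -256.8   12.5] r=0.574
sleeve L [ 439.7 -145.7   92.1] r=0.463
sleeve R [ 427.9 -219.4   91.4] r=0.481
post [ 433.  -286.2   99.3] r=0.519
fixpost [ 492.7 -360.2  104.7] r=0.610
screw1 [ 526.3 -361.5   29.4] r=0.639
screw2 [ 497.  -326.2   31.5] r=0.594
screw3 [ 438.1 -434.8   30.8] r=0.617
screw4 [ 409.2 -399.    30.5] r=0.571
bore [ 444.2 -401.1   29.2] r=0.598
sc1 [6.102e+02 6.250e+01 5.000e-01] r=0.613
sc2 [608.6   3.1  -1.8] r=0.609
sc3 [438.   10.5  -1. ] r=0.438
sc4 [439.4  70.7   1.9] r=0.445
lc1 [616.6 -21.8   1. ] r=0.617
lc2 [620.8 -82.9  -1.5] r=0.626
lc3 [ 4.313e+02 -9.230e+01  2.000e-01] r=0.441
lc4 [427.4 -32.    1.3] r=0.429
rs88- [626.7 132.5  95.9] r=0.641
rs63- [601.8 130.1  96. ] r=0.616
rs88+ [452.  114.5  95.8] r=0.466
rk2 [643.1 108.7  30.7] r=0.652
rk3 [438.6  88.   33.4] r=0.447
rk4 [433.2 138.6  31.3] r=0.455
short [ 570.5 -161.2   11.8] axis -0.0
long [ 571.9 -244.4   12.8] axis 11.9
scradle [ 5.24e+02  3.67e+01 -1.00e-01] axis -2.6
lcradle [ 5.24e+02 -5.73e+01  2.00e-01] axis 3.0
block [ 467.6 -380.4   30.6] axis -140.3
rack [539.4 123.5  95.8] axis 5.9
rackfromcorner [538.2 123.6  31. ] axis 5.8
```

```bash
cat > z.py <<'E'
from m import *
for n,f,a,g,b in L:
    z=.013 if "h" in n and n[-2]=="h" else .094 if "sleeve" in n else .1 if n=="post" else .106 if n=="fixpost" else .03 if n[:2] in("sc","bo") and not n[2].isdigit() else .004 if n[:2] in("sc","lc") else .098 if n[:2]=="rs" else .038
    p=onz(T,[f(a)],z)[0]; q=onz(S,[g(b)],z)[0]
    R[n]=(p+q)/2
    print(n,z,np.round(p[:2]*1000,1),np.round(q[:2]*1000,1))
print("board",tri(T,(446,198),S,(372,187)))
print("bottle top",tri(T,(296,169),S,(256,203)))
E
python3 z.py
```

```text
short h1 0.013 [ 621.4 -160. ] [ 618.4 -161.5]
short h2 0.013 [ 521.4 -160.2] [ 518.9 -161.1]
long h1 0.013 [ 631.4 -231.1] [ 629.5 -233.2]
long h2 0.013 [ 514.4 -255.8] [ 512.1 -257.3]
sleeve L 0.094 [ 440.8 -144.8] [ 437.8 -145.2]
sleeve R 0.094 [ 428.6 -218.7] [ 426.  -217.6]
post 0.1 [ 434.2 -285.2] [ 431.7 -286.6]
fixpost 0.106 [ 493.5 -359.1] [ 491.2 -359.6]
screw1 0.03 [ 527.3 -360.4] [ 525.1 -362. ]
screw2 0.03 [ 498.1 -325.6] [ 496.9 -328.8]
screw3 0.03 [ 439.6 -433.8] [ 437.2 -437.4]
screw4 0.03 [ 410.4 -398.1] [ 408.4 -400.9]
bore 0.03 [ 444.7 -400.4] [ 443.4 -400.9]
sc1 0.004 [611.1  63.3] [606.1  62.4]
sc2 0.004 [608.5   3.1] [603.6   5. ]
sc3 0.004 [438.9  10.3] [435.1  12.1]
sc4 0.004 [440.6  71.3] [437.4  70.4]
lc1 0.004 [617.6 -20.6] [612.8 -21.7]
lc2 0.004 [620.8 -82.3] [615.8 -80.6]
lc3 0.004 [432.6 -91.6] [428.6 -91.1]
lc4 0.004 [429.1 -30.9] [424.6 -32.1]
rs88- 0.098 [627.3 133. ] [623.6 132.2]
rs63- 0.098 [602.5 130.7] [598.9 129.7]
rs88+ 0.098 [453.  114.7] [449.9 114.3]
rk2 0.038 [644.4 109.8] [633.9 108.2]
rk3 0.038 [440.  88.] [435.2  88.4]
rk4 0.038 [436.  139.1] [427.5 137.9]
board (array([ 0.64696249, -0.34262724,  0.00998585]), np.float64(0.006099038463264274))
bottle top (array([ 0.69085468, -0.07968117,  0.08336854]), np.float64(0.0005229697013826888))
```

>>> drive_tool:
  deltas:
    - [[0.023,-0.0305,0],-0.0208]
    - [[0.023,-0.0305,0],-0.0208]
    - [[0.023,-0.0305,0],-0.0208]
    - [[0.023,-0.0305,0],-0.0208]
    - [[0.023,-0.0305,0],-0.0208]
    - [[0.023,-0.0305,0],-0.0208]
    - [[0.023,-0.0305,0],-0.0208]
    - [[0.023,-0.0305,0],-0.0208]
    - [[0.023,-0.0305,0],-0.0208]
    - [[0.023,-0.0305,0],-0.0208]
    - [[0.023,-0.0305,0],-0.0208]
    - [[0.023,-0.0305,0],-0.0208]
    - [[0.023,-0.0305,0],-0.0208]
    - [[0.023,-0.0305,0],-0.0208]
    - [[0.023,-0.0305,0],-0.0208]
    - [[0.023,-0.0305,0],-0.0208]
    - [[0.023,-0.0305,0],-0.0208]
    - [[0.023,-0.0305,0],-0.0208]
    - [[0.023,-0.0305,0],-0.0208]
    - [[0.023,-0.0305,0],-0.0208]
  grip: 1

```text
clock: 1.77
position: [0.4803, 0.2496, 0.2312]
orientation: [[0.06, 0.998, -0.0], [0.998, -0.06, 0.0], [0.0, -0.0, -1.0]]
ft_force: [0.6, -0.3, -0.6]
gripper_width: 0.0852
grip_force: 0.0
```

>>> drive_tool:
  deltas:
    - [[0.0077,-0.0412,-0.008],-0.0208]
    - [[0.0077,-0.0412,-0.008],-0.0208]
    - [[0.0077,-0.0412,-0.008],-0.0208]
    - [[0.0077,-0.0412,-0.008],-0.0208]
    - [[0.0077,-0.0412,-0.008],-0.0208]
    - [[0.0077,-0.0412,-0.008],-0.0208]
    - [[0.0077,-0.0412,-0.008],-0.0208]
    - [[0.0077,-0.0412,-0.008],-0.0208]
    - [[0.0077,-0.0412,-0.008],-0.0208]
    - [[0.0077,-0.0412,-0.008],-0.0208]
    - [[0.0077,-0.0412,-0.008],-0.0208]
    - [[0.0077,-0.0412,-0.008],-0.0208]
    - [[0.0077,-0.0412,-0.008],-0.0208]
    - [[0.0077,-0.0412,-0.008],-0.0208]
    - [[0.0077,-0.0412,-0.008],-0.0208]
    - [[0.0077,-0.0412,-0.008],-0.0208]
    - [[0.0077,-0.0412,-0.008],-0.0208]
    - [[0.0077,-0.0412,-0.008],-0.0208]
    - [[0,0,0],0]
    - [[0,0,0],0]

```text
clock: 3.43
position: [0.562, -0.196, 0.1445]
orientation: [[0.944, 0.329, -0.001], [0.329, -0.944, -0.001], [-0.001, 0.0, -1.0]]
ft_force: [-0.6, 1.8, 1.1]
gripper_width: 0.0854
grip_force: 0.0
```

>>> drive_tool:
  deltas:
    - [[0.00275,-0.01344,-0.0233],-0.00685]
    - [[0.00275,-0.01344,-0.0233],-0.00685]
    - [[0.00275,-0.01344,-0.0233],-0.00685]
    - [[0.00275,-0.01344,-0.0233],-0.00685]
    - [[0.00275,-0.01344,-0.0233],-0.00685]
    - [[0.00275,-0.01344,-0.0233],-0.00685]
    - [[0,0,-0.0187],0]
    - [[0,0,-0.0187],0]
    - [[0,0,-0.0187],0]
    - [[0,0,0],0]
    - [[0,0,0],0]
    - [[0,0,0],0]

```text
clock: 4.43
position: [0.5733, -0.242, 0.0279]
orientation: [[0.978, 0.21, 0.001], [0.21, -0.978, -0.0], [0.001, 0.0, -1.0]]
ft_force: [-0.1, -0.3, -0.4]
gripper_width: 0.0853
grip_force: 0.0
```

```bash
python3 - <<'E'
from h import *
t=snap("top");s=snap("scene")
f=lambda im,x,y:cv2.resize(im[y:y+150,x:x+100],None,fx=4,fy=4,interpolation=cv2.INTER_CUBIC)
st=get_state();print(st["position"])
cv2.imwrite("pics/a1.png",cv2.hconcat([f(t["pixels"],340,170),f(s["pixels"],310,150)]))
E
```

```text
[ 0.57341743 -0.24223069  0.02833785]
```

View pics/a1.png

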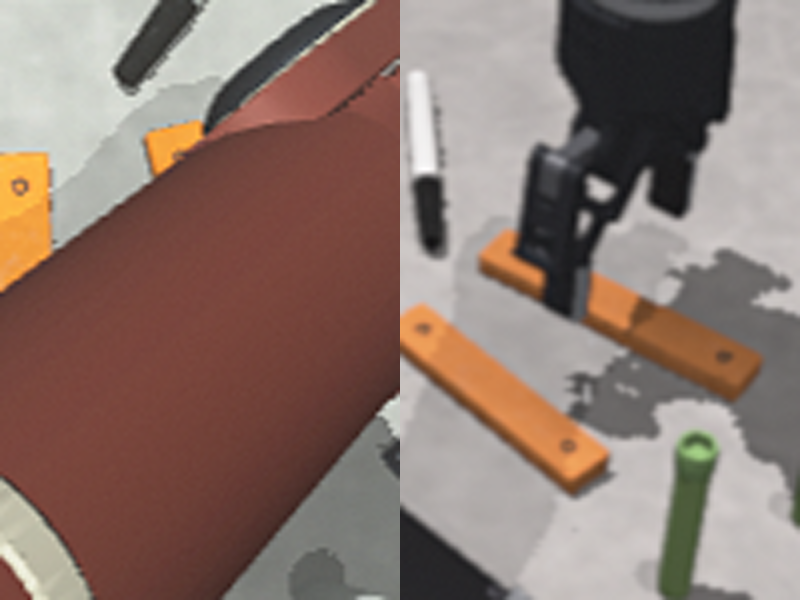

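The left half (top view) is mostly blocked by the arm. The right half (scene view) shows the open fingers straddling the long bar near mid-length, the near finger at crop (565,290). I'll go down and grip.

>>> drive_tool:
  deltas:
    - [[-0.0025,-0.0037,-0.014],0]
    - [[0,0,-0.014],0]
    - [[0,0,-0.014],0]
    - [[0,0,0],0]
    - [[0,0,0],0]

```text
clock: 4.95
position: [0.5706, -0.2439, 0.001]
orientation: [[0.978, 0.209, -0.002], [0.209, -0.978, 0.001], [-0.002, -0.001, -1.0]]
ft_force: [0.4, 0.1, -0.3]
gripper_width: 0.0852
grip_force: 0.0
```

>>> drive_tool:
  deltas:
    - [[0,0,0],0]
    - [[0,0,0],0]
    - [[0,0,0],0]
    - [[0,0,0],0]
    - [[0,0,0],0]
    - [[0,0,0],0]
    - [[0,0,0],0]
    - [[0,0,0],0]
    - [[0,0,0],0]
    - [[0,0,0],0]
  grip: -1

```text
clock: 5.78
position: [0.5716, -0.2446, 0.0027]
orientation: [[0.978, 0.209, 0.001], [0.209, -0.978, -0.0], [0.001, 0.001, -1.0]]
ft_force: [-0.0, -0.4, 5.9]
gripper_width: 0.0242
grip_force: 61.6
```

>>> drive_tool:
  deltas:
    - [[0,0,0.02],0]
    - [[0,0,0.02],0]
    - [[0,0,0.02],0]
    - [[0,0,0.02],0]
    - [[0,0,0.02],0]
    - [[-0.0068,0.0261,0],-0.0042]
    - [[-0.0068,0.0261,0],-0.0042]
    - [[-0.0068,0.0261,0],-0.0042]
    - [[-0.0068,0.0261,0],-0.0042]
    - [[-0.0068,0.0261,0],-0.0042]
    - [[-0.0068,0.0261,0],-0.0042]
    - [[-0.0068,0.0261,0],-0.0042]
    - [[-0.0068,0.0261,0],-0.0042]
    - [[-0.0068,0.0261,0],-0.0042]
    - [[-0.0068,0.0261,0],-0.0042]
    - [[-0.0068,0.0261,0],-0.0042]
    - [[-0.0068,0.0261,0],-0.0042]
    - [[0,0,0],0]
    - [[0,0,0],0]
    - [[0,0,0],0]

```text
clock: 7.45
position: [0.523, -0.0577, 0.0629]
orientation: [[0.999, 0.052, 0.002], [0.052, -0.999, -0.001], [0.002, 0.001, -1.0]]
ft_force: [-0.1, -0.2, -0.3]
gripper_width: 0.0242
grip_force: 60.9
```

```bash
python3 - <<'E'
from h import *
t=snap("top");s=snap("scene")
f=lambda im,x,y:cv2.resize(im[y:y+150,x:x+130],None,fx=3,fy=3,interpolation=cv2.INTER_CUBIC)
st=get_state();print(st["position"],st["orientation"][:,1],st["gripper_width"])
cv2.imwrite("pics/a2.png",cv2.hconcat([f(t["pixels"],230,190),f(s["pixels"],245,205)]))
E
```

```text
[ 0.5227843  -0.05808706  0.06269087] [ 0.05046996 -0.99872475  0.00128366] 0.024592971996924423
```

View pics/a2.png

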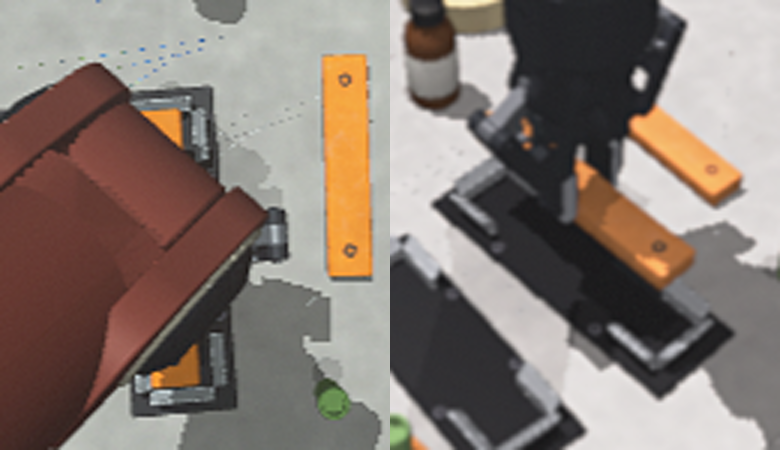

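In the top half of a2 both ends of the bar sit between the cradle pockets (crop (160,115) and (175,370)). In the scene half the bar is held level above the plate. I'll lower it.

>>> drive_tool:
  deltas:
    - [[0,0.0025,-0.0153],0]
    - [[0,0,-0.0153],0]
    - [[0,0,-0.0153],0]
    - [[0,0,-0.0153],0]
    - [[0,0,-0.0153],0]
    - [[0,0,-0.0153],0]
    - [[0,0,0],0]
    - [[0,0,0],0]

```text
clock: 8.22
position: [0.522, -0.0551, 0.0063]
orientation: [[0.999, 0.052, -0.001], [0.052, -0.999, 0.0], [-0.001, -0.0, -1.0]]
ft_force: [0.6, -0.4, -1.2]
gripper_width: 0.0243
grip_force: 63.4
```

>>> drive_tool:
  deltas:
    - [[0,0,0],0]
    - [[0,0,0],0]
    - [[0,0,0],0]
    - [[0,0,0],0]
    - [[0,0,0.01],0]
    - [[0,0,0.02],0]
    - [[0,0,0.02],0]
    - [[0,0,0.02],0]
    - [[0,0,0.02],0]
    - [[0,0,0.02],0]
    - [[0.0114,-0.0251,0],-0.0024]
    - [[0.0114,-0.0251,0],-0.0024]
    - [[0.0114,-0.0251,0],-0.0024]
    - [[0.0114,-0.0251,0],-0.0024]
    - [[0.0114,-0.0251,0],-0.0024]
    - [[0.0114,-0.0251,0],-0.0024]
    - [[0.0114,-0.0251,0],-0.0024]
    - [[0,0,0],0]
    - [[0,0,0],0]
  grip: 0.18

```text
clock: 9.8
position: [0.5699, -0.161, 0.0734]
orientation: [[1.0, -0.002, 0.0], [-0.002, -1.0, -0.0], [0.0, 0.0, -1.0]]
ft_force: [-0.1, -0.9, -0.4]
gripper_width: 0.0505
grip_force: 0.0
```

```bash
python3 - <<'E'
from h import *
t=snap("top","pics/b_top.png");s=snap("scene","pics/b_s.png")
st=get_state();print(st["position"],st["orientation"][:,1],st["gripper_width"])
im=s["pixels"];cv2.imwrite("pics/a3.png",cv2.resize(im[205:355,215:415],None,fx=3,fy=3,interpolation=cv2.INTER_CUBIC))
E
```

```text
[ 0.5696646  -0.1588552   0.07294797] [ 5.26060998e-04 -9.99998414e-01 -1.70135607e-03] 0.05000675670621505
```

View pics/a3.png

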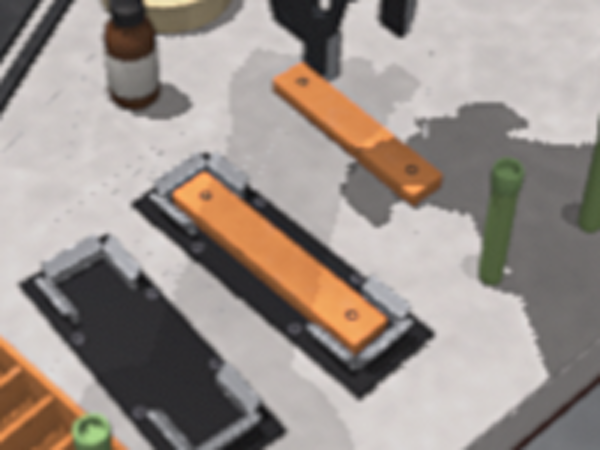

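The long bar lies in its cradle between both pockets, with its holes at crop (206,195) and (351,315). The bottle is still standing at (135,60). Next is the short bar.

>>> drive_tool:
  deltas:
    - [[0,0,-0.0196],0]
    - [[0,0,-0.0196],0]
    - [[0,0,-0.0196],0]
    - [[0,0,-0.0196],0]
    - [[0,0,-0.0196],0]
    - [[0,0,-0.0196],0]
    - [[0,0,0],0]
    - [[0,0,0],0]
    - [[0,0,0],0]

```text
clock: 10.65
position: [0.5704, -0.1608, 0.0027]
orientation: [[1.0, -0.001, 0.001], [-0.001, -1.0, -0.0], [0.001, 0.0, -1.0]]
ft_force: [0.5, 0.6, 0.7]
gripper_width: 0.0503
grip_force: 0.0
```

>>> drive_tool:
  deltas:
    - [[0,0,0],0]
    - [[0,0,0],0]
    - [[0,0,0],0]
    - [[0,0,0],0]
    - [[0,0,0],0]
    - [[0,0,0],0]
    - [[0,0,0],0]
    - [[0,0,0],0]
  grip: -1

```text
clock: 11.32
position: [0.5708, -0.1607, 0.0035]
orientation: [[1.0, -0.001, 0.002], [-0.001, -1.0, -0.0], [0.002, 0.0, -1.0]]
ft_force: [0.3, 0.3, 6.1]
gripper_width: 0.0239
grip_force: 60.8
```

>>> drive_tool:
  deltas:
    - [[0,0,0.02],0]
    - [[0,0,0.02],0]
    - [[0,0,0.02],0]
    - [[0,0,0.02],0]
    - [[0,0,0.02],0]
    - [[-0.0066,0.02744,0],-0.0012]
    - [[-0.0066,0.02744,0],-0.0012]
    - [[-0.0066,0.02744,0],-0.0012]
    - [[-0.0066,0.02744,0],-0.0012]
    - [[-0.0066,0.02744,0],-0.0012]
    - [[-0.0066,0.02744,0],-0.0012]
    - [[-0.0066,0.02744,0],-0.0012]
    - [[-0.0066,0.02744,0],-0.0012]
    - [[-0.0066,0.02744,0],-0.0012]
    - [[-0.0066,0.02744,0],-0.0012]
    - [[-0.0066,0.02744,0],-0.0012]
    - [[-0.0066,0.02744,0],-0.0012]
    - [[0,0,0],0]
    - [[0,0,0],0]
    - [[0,0,0],0]

```text
clock: 12.98
position: [0.5232, 0.0361, 0.0633]
orientation: [[0.999, -0.046, 0.002], [-0.046, -0.999, -0.001], [0.002, 0.001, -1.0]]
ft_force: [-0.1, 0.4, -0.6]
gripper_width: 0.0237
grip_force: 60.1
```

>>> drive_tool:
  deltas:
    - [[0,0.001,-0.0153],0]
    - [[0,0,-0.0153],0]
    - [[0,0,-0.0153],0]
    - [[0,0,-0.0153],0]
    - [[0,0,-0.0153],0]
    - [[0,0,-0.0153],0]
    - [[0,0,0],0]
    - [[0,0,0],0]

```text
clock: 13.65
position: [0.5225, 0.0375, 0.0067]
orientation: [[0.999, -0.046, -0.001], [-0.046, -0.999, -0.0], [-0.001, 0.0, -1.0]]
ft_force: [0.2, -0.4, -0.6]
gripper_width: 0.024
grip_force: 63.4
```

>>> drive_tool:
  deltas:
    - [[0,0,0],0]
    - [[0,0,0],0]
    - [[0,0,0],0]
    - [[0,0,0],0]
    - [[0,0,0.01],0]
    - [[0,0,0.03],0]
    - [[0,0,0.03],0]
    - [[0,0,0.03],0]
    - [[0,0,0.03],0]
    - [[0,0,0.03],0]
    - [[0,0,0.03],0]
    - [[0,0,0.03],0]
    - [[0,0,0.03],0]
    - [[0,0,0.03],0]
  grip: 0.18

```text
clock: 14.82
position: [0.5223, 0.0378, 0.1768]
orientation: [[0.999, -0.046, 0.0], [-0.046, -0.999, 0.0], [0.0, -0.0, -1.0]]
ft_force: [0.6, 0.1, 0.3]
gripper_width: 0.0505
grip_force: 0.0
```

>>> drive_tool:
  deltas:
    - [[-0.0093,-0.0337,0],0.0147]
    - [[-0.0093,-0.0337,0],0.0147]
    - [[-0.0093,-0.0337,0],0.0147]
    - [[-0.0093,-0.0337,0],0.0147]
    - [[-0.0093,-0.0337,0],0.0147]
    - [[-0.0093,-0.0337,0],0.0147]
    - [[-0.0093,-0.0337,0],0.0147]
    - [[-0.0093,-0.0337,0],0.0147]
    - [[-0.0093,-0.0337,0],0.0147]
    - [[-0.0093,-0.0337,0],0.0147]
    - [[-0.0093,-0.0337,0],0.0147]
    - [[-0.0093,-0.0337,0],0.0147]
    - [[-0.0093,-0.0337,0],0.0147]
    - [[-0.0093,-0.0337,0],0.0147]
    - [[-0.0093,-0.0337,0],0.0147]
    - [[-0.0093,-0.0337,0],0.0147]
    - [[0,0,0],0]
    - [[0,0,0],0]
    - [[0,0,0],0]

```text
clock: 16.4
position: [0.4335, -0.2847, 0.1755]
orientation: [[0.769, 0.639, -0.0], [0.639, -0.769, 0.001], [0.001, -0.001, -1.0]]
ft_force: [0.4, 0.6, -0.4]
gripper_width: 0.0503
grip_force: 0.0
```

```bash
python3 - <<'E'
from h import *
t=snap("top","pics/c_top.png");s=snap("scene","pics/c_s.png")
st=get_state();print(st["position"],st["orientation"][:,1],st["gripper_width"])
f=lambda im,x,y:cv2.resize(im[y:y+150,x:x+130],None,fx=3,fy=3,interpolation=cv2.INTER_CUBIC)
cv2.imwrite("pics/a4.png",cv2.hconcat([f(t["pixels"],200,200),f(s["pixels"],375,140)]))
E
```

```text
[ 0.43391622 -0.28407621  0.17532414] [ 0.64048189 -0.76797257 -0.0010364 ] 0.050384847003035464
```

View pics/a4.png

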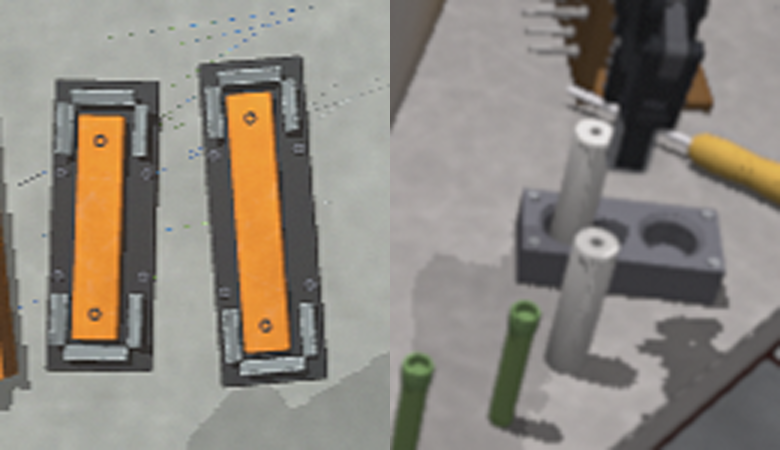

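Both bars lie seated and centred in their cradles, the short one at (97,228) and the long one at (258,222). The bottle was upright in the previous picture. The gripper is above the post (scene half, (595,240)), so next comes the post.

>>> drive_tool:
  deltas:
    - [[-0.001,-0.002,-0.024],0]
    - [[0,0,-0.024],0]
    - [[0,0,-0.024],0]
    - [[0,0,-0.024],0]
    - [[0,0,-0.024],0]
    - [[0,0,-0.024],0]
    - [[0,0,-0.024],0]
    - [[0,0,-0.024],0]
    - [[0,0,0],0]
    - [[0,0,0],0]
    - [[0,0,0],0]

```text
clock: 17.42
position: [0.4334, -0.2866, 0.0608]
orientation: [[0.769, 0.64, 0.001], [0.64, -0.769, -0.0], [0.0, 0.001, -1.0]]
ft_force: [-0.0, -0.6, -0.3]
gripper_width: 0.0505
grip_force: 0.0
```

>>> drive_tool:
  deltas:
    - [[0,0,0],0]
    - [[0,0,0],0]
    - [[0,0,0],0]
    - [[0,0,0],0]
    - [[0,0,0],0]
    - [[0,0,0],0]
    - [[0,0,0],0]
    - [[0,0,0],0]
  grip: -1

```text
clock: 18.08
position: [0.4333, -0.2871, 0.0612]
orientation: [[0.769, 0.639, 0.002], [0.639, -0.769, -0.0], [0.001, 0.001, -1.0]]
ft_force: [-1.1, 1.4, 5.5]
gripper_width: 0.0243
grip_force: 58.5
```

>>> drive_tool:
  deltas:
    - [[0,0,0.018],0]
    - [[0,0,0.018],0]
    - [[0,0,0.018],0]
    - [[0,0,0.018],0]
    - [[0,0,0.018],0]
    - [[0.0022,-0.024,0],0]
    - [[0.0022,-0.024,0],0]
    - [[0.0022,-0.024,0],0]
    - [[0.0022,-0.024,0],0]
    - [[0.0022,-0.024,0],0]
    - [[0.0022,-0.024,0],0]
    - [[0.0022,-0.024,0],0]
    - [[0.0022,-0.024,0],0]
    - [[0,0,0],0]
    - [[0,0,0],0]
    - [[0,0,0],0]

```text
clock: 19.42
position: [0.4434, -0.4008, 0.1144]
orientation: [[0.769, 0.639, -0.0], [0.639, -0.769, 0.002], [0.001, -0.001, -1.0]]
ft_force: [0.1, 0.0, 0.1]
gripper_width: 0.0239
grip_force: 58.8
```

```bash
python3 - <<'E'
from h import *
t=snap("top","pics/d_top.png");s=snap("scene","pics/d_s.png")
st=get_state();print(st["position"],st["orientation"][:,1],st["gripper_width"])
f=lambda im,x,y:cv2.resize(im[y:y+150,x:x+130],None,fx=3,fy=3,interpolation=cv2.INTER_CUBIC)
cv2.imwrite("pics/a5.png",cv2.hconcat([f(t["pixels"],420,220),f(s["pixels"],385,120)]))
E
```

```text
[ 0.44361344 -0.40052606  0.11425869] [ 0.63998198 -0.76838883 -0.00129246] 0.024323624681066087
```

View pics/a5.png

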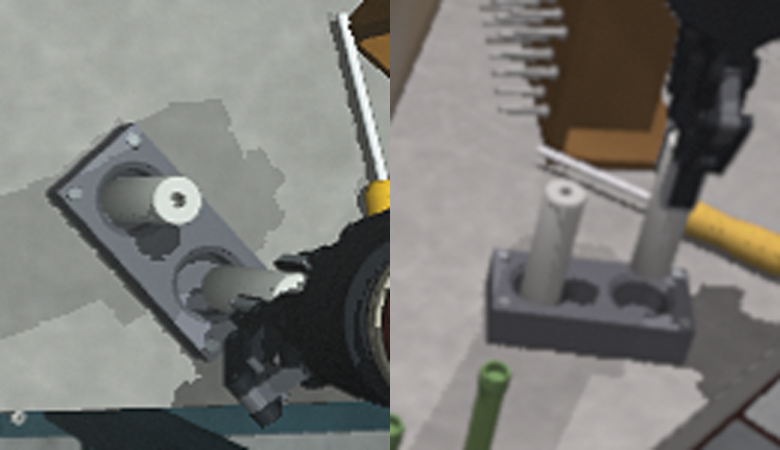

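The post hangs upright over the empty bore in both halves: its foot is at (205,290) in the top view and (655,275) in the scene view, and the bore mouth at (640,295). I'll lower it.

>>> drive_tool:
  deltas:
    - [[0,-0.0014,-0.013],0]
    - [[0,0,-0.013],0]
    - [[0,0,-0.013],0]
    - [[0,0,-0.013],0]
    - [[0,0,-0.013],0]
    - [[0,0,-0.013],0]
    - [[0,0,0],0]
    - [[0,0,0],0]
    - [[0,0,0],0]

```text
clock: 20.27
position: [0.4432, -0.4029, 0.067]
orientation: [[0.769, 0.639, -0.0], [0.639, -0.769, 0.0], [-0.0, -0.001, -1.0]]
ft_force: [0.2, 1.1, -1.5]
gripper_width: 0.0246
grip_force: 58.9
```

>>> drive_tool:
  deltas:
    - [[0,0,0],0]
    - [[0,0,0],0]
    - [[0,0,0],0]
    - [[0,0,0],0]
    - [[0,0,0.01],0]
    - [[0,0,0.03],0]
    - [[0,0,0.03],0]
    - [[0,0,0.03],0]
    - [[0,0,0.03],0]
    - [[0,0,0.03],0]
    - [[0,0,0.03],0]
    - [[0,0,0],0]
  grip: 0.18

```text
clock: 21.27
position: [0.4446, -0.4051, 0.1858]
orientation: [[0.769, 0.639, 0.006], [0.639, -0.769, -0.006], [0.001, 0.008, -1.0]]
ft_force: [0.0, -0.8, 0.7]
gripper_width: 0.0508
grip_force: 0.0
```

>>> drive_tool:
  deltas:
    - [[-0.0022,0.0255,0],-0.0157]
    - [[-0.0022,0.0255,0],-0.0157]
    - [[-0.0022,0.0255,0],-0.0157]
    - [[-0.0022,0.0255,0],-0.0157]
    - [[-0.0022,0.0255,0],-0.0157]
    - [[-0.0022,0.0255,0],-0.0157]
    - [[-0.0022,0.0255,0],-0.0157]
    - [[-0.0022,0.0255,0],-0.0157]
    - [[-0.0022,0.0255,0],-0.0157]
    - [[-0.0022,0.0255,0],-0.0157]
    - [[-0.0022,0.0255,0],-0.0157]
    - [[-0.0022,0.0255,0],-0.0157]
    - [[0,0,0],0]
    - [[0,0,0],0]
    - [[0,0,0],0]

```text
clock: 22.52
position: [0.4275, -0.2202, 0.1815]
orientation: [[0.995, 0.102, 0.0], [0.102, -0.995, -0.001], [0.0, 0.001, -1.0]]
ft_force: [-0.3, 0.7, -0.1]
gripper_width: 0.0506
grip_force: 0.0
```

```bash
python3 - <<'E'
from h import *
t=snap("top","pics/e_top.png");s=snap("scene","pics/e_s.png")
for i in range(1): 
    st=get_state();print(st["position"],st["orientation"][:,1])
f=lambda im,x,y:cv2.resize(im[y:y+150,x:x+130],None,fx=3,fy=3,interpolation=cv2.INTER_CUBIC)
cv2.imwrite("pics/a6.png",cv2.hconcat([f(t["pixels"],420,220),f(s["pixels"],355,140)]))
E
```

```text
[ 0.42743168 -0.22061825  0.18159311] [ 0.10015103 -0.99497162  0.00111177]
```

View pics/a6.png

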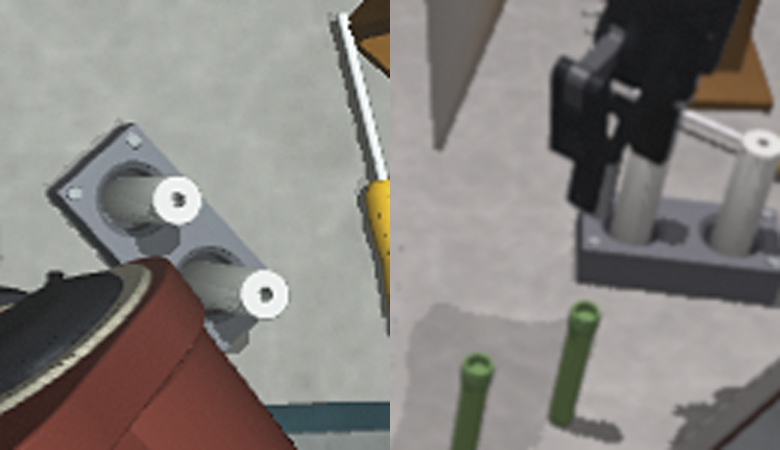

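The post stands in the bore, level with the fixed post (tops at (265,295) and (178,200) in the top view). Next is the right-hand sleeve.

>>> drive_tool:
  deltas:
    - [[0,0.003,-0.025],0]
    - [[0,0,-0.025],0]
    - [[0,0,-0.025],0]
    - [[0,0,-0.025],0]
    - [[0,0,-0.025],0]
    - [[0,0,-0.025],0]
    - [[0,0,-0.025],0]
    - [[0,0,-0.025],0]
    - [[0,0,-0.025],0]
    - [[0,0,0],0]
    - [[0,0,0],0]
    - [[0,0,0],0]

```text
clock: 23.62
position: [0.4278, -0.2185, 0.047]
orientation: [[0.995, 0.1, 0.001], [0.1, -0.995, -0.001], [0.001, 0.001, -1.0]]
ft_force: [0.7, 0.1, 0.7]
gripper_width: 0.0506
grip_force: 0.0
```

>>> drive_tool:
  deltas:
    - [[0,0,0],0]
    - [[0,0,0],0]
    - [[0,0,0],0]
    - [[0,0,0],0]
    - [[0,0,0],0]
    - [[0,0,0],0]
    - [[0,0,0],0]
    - [[0,0,0],0]
    - [[0,0,0],0]
  grip: -1

```text
clock: 24.37
position: [0.4279, -0.2177, 0.047]
orientation: [[0.995, 0.101, 0.001], [0.101, -0.995, -0.0], [0.001, 0.0, -1.0]]
ft_force: [-0.3, 0.0, 5.8]
gripper_width: 0.0143
grip_force: 58.4
```

>>> drive_tool:
  deltas:
    - [[0,0,0.022],0]
    - [[0,0,0.022],0]
    - [[0,0,0.022],0]
    - [[0,0,0.022],0]
    - [[0,0,0.022],0]
    - [[0.0344,0,0],0]
    - [[0.0344,0,0],0]
    - [[0.0344,0,0],0]
    - [[0.0344,0,0],0]
    - [[0.0344,0,0],0]
    - [[0.0344,0,0],0]
    - [[0,0.04,0],0]
    - [[0,0.04,0],0]
    - [[0,0.04,0],0]
    - [[0,0.04,0],0]
    - [[0,0.04,0],0]
    - [[0,0.04,0],0]
    - [[0,0.04,0],0]
    - [[0,0.04,0],0]
    - [[0,0.04,0],0]

```text
clock: 26.03
position: [0.5508, -0.0001, 0.112]
orientation: [[0.995, 0.101, -0.001], [0.101, -0.995, 0.0], [-0.001, -0.0, -1.0]]
ft_force: [1.3, 0.6, -1.9]
gripper_width: 0.0143
grip_force: 58.5
```

>>> drive_tool:
  deltas:
    - [[0,0.03,0],0]
    - [[0,0.03,0],0]
    - [[0,0.03,0],0]
    - [[0,0.03,0],0]
    - [[0,0.03,0],0]
    - [[0,0.03,0],0]
    - [[0,0,0],0]
    - [[0,0,0],0]
    - [[0,0,0],0]

```text
clock: 26.78
position: [0.5511, 0.1053, 0.1123]
orientation: [[0.995, 0.1, -0.0], [0.1, -0.995, -0.001], [-0.0, 0.001, -1.0]]
ft_force: [0.1, -0.4, -0.5]
gripper_width: 0.014
grip_force: 58.5
```

```bash
python3 - <<'E'
from h import *
t=snap("top","pics/f_top.png");s=snap("scene","pics/f_s.png")
st=get_state();print(st["position"],st["orientation"][:,1])
f=lambda im,x,y:cv2.resize(im[y:y+180,x:x+130],None,fx=3,fy=3,interpolation=cv2.INTER_CUBIC)
cv2.imwrite("pics/a7.png",cv2.hconcat([f(t["pixels"],130,180),f(s["pixels"],150,220)]))
E
```

```text
[0.55128174 0.10469229 0.11254788] [ 0.09863993 -0.99512265  0.00104093]
```

View pics/a7.png

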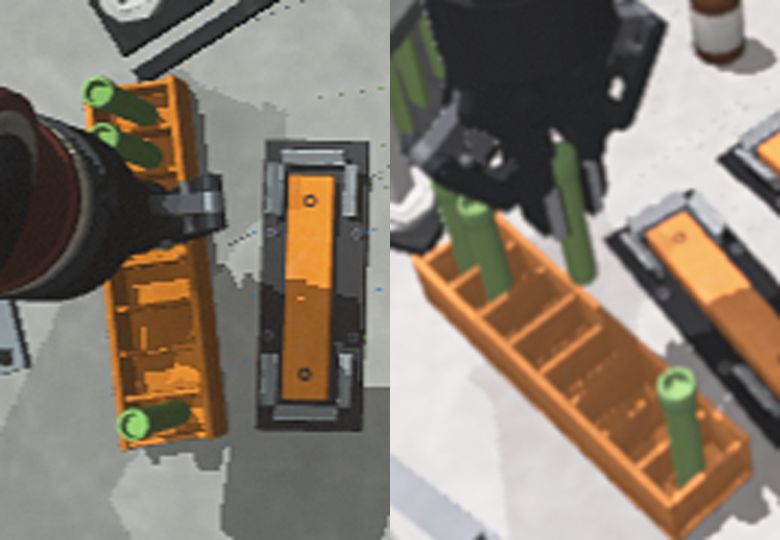

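The sleeve hangs vertical at crop (580,270) in the scene half, about 20 mm short of the rack line in y. The short bar is seated in its cradle at (307,290) in the top half. I'll check numerically where the sleeve sits relative to the TCP.

```bash
python3 - <<'E'
from h import *
import pickle
S=pickle.load(open("scene0.pkl","rb"))
im=cv2.imread("pics/f_s.png"); h=cv2.cvtColor(im,cv2.COLOR_BGR2HSV)
m=cv2.inRange(h,(40,60,30),(75,255,255)); m[:, :198]=0; m[:,225:]=0; m[:265]=0; m[320:]=0
for v in range(268,318,4):
    x=np.where(m[v])[0]; print(v,x.min() if len(x) else None,x.max() if len(x) else None,len(x),end=" | ")
print(v)
# predicted axis of sleeve centred at the TCP
for z in(.0655,.08,.1): print(z,proj(S,[[.5512,.1048,z]]).round(1), "in 3mm x:",proj(S,[[.5542,.1048,z]]).round(1))
E
```

```text
268 205 210 6 | 272 205 211 7 | 276 204 212 9 | 280 205 212 8 | 284 207 213 7 | 288 208 214 7 | 292 209 213 5 | 296 210 214 5 | 300 208 215 8 | 304 208 216 9 | 308 210 217 8 | 312 211 217 7 | 316 None None 0 | 316
0.0655 [[213.  310.7]] in 3mm x: [[211.9 309.5]]
0.08 [[211.6 304.9]] in 3mm x: [[210.5 303.6]]
0.1 [[209.7 296.6]] in 3mm x: [[208.6 295.3]]
```

>>> drive_tool:
  deltas:
    - [[0.001,0.0168,0],0]
    - [[0,0.0168,0],0]
    - [[0,0,0],0]
    - [[0,0,0],0]
    - [[0,0,-0.014],0]
    - [[0,0,-0.014],0]
    - [[0,0,-0.014],0]
    - [[0,0,-0.014],0]
    - [[0,0,0],0]
    - [[0,0,0],0]

```text
clock: 27.72
position: [0.5514, 0.1263, 0.0779]
orientation: [[0.995, 0.101, -0.002], [0.101, -0.995, -0.0], [-0.002, 0.0, -1.0]]
ft_force: [-0.2, 0.6, -0.6]
gripper_width: 0.0143
grip_force: 58.5
```

Its foot is at z ≈ 31 mm with no contact force. I'll carry on to the floor.

>>> drive_tool:
  deltas:
    - [[0,0,-0.011],0]
    - [[0,0,-0.011],0]
    - [[0,0,-0.011],0]
    - [[0,0,-0.011],0]
    - [[0,0,0],0]
    - [[0,0,0],0]
    - [[0,0,0],0]

```text
clock: 28.3
position: [0.5518, 0.1266, 0.0523]
orientation: [[0.995, 0.101, -0.0], [0.101, -0.995, -0.0], [-0.0, 0.0, -1.0]]
ft_force: [0.3, -0.2, -1.2]
gripper_width: 0.0137
grip_force: 58.8
```

>>> drive_tool:
  deltas:
    - [[0,0,-0.002],0]
    - [[0,0,0],0]
    - [[0,0,0],0]

```text
clock: 28.55
position: [0.5519, 0.1267, 0.0513]
orientation: [[0.995, 0.101, -0.0], [0.101, -0.995, 0.0], [0.0, -0.0, -1.0]]
ft_force: [-0.2, -0.4, -0.4]
gripper_width: 0.0142
grip_force: 58.8
```

>>> drive_tool:
  deltas:
    - [[0,0,0],0]
    - [[0,0,0],0]
    - [[0,0,0],0]
    - [[0,0,0],0]
    - [[0,0,0.01],0]
    - [[0,0,0.03],0]
    - [[0,0,0.03],0]
    - [[0,0,0.03],0]
    - [[0,0,0.03],0]
    - [[0,0,0.03],0]
    - [[0,0,0.03],0]
    - [[0,0,0],0]
  grip: 0

```text
clock: 29.55
position: [0.5543, 0.1262, 0.1692]
orientation: [[0.995, 0.101, 0.007], [0.101, -0.995, 0.001], [0.007, -0.0, -1.0]]
ft_force: [0.7, -0.3, -0.1]
gripper_width: 0.0428
grip_force: 0.0
```

>>> drive_tool:
  deltas:
    - [[-0.0156,-0.0377,0],0]
    - [[-0.0156,-0.0377,0],0]
    - [[-0.0156,-0.0377,0],0]
    - [[-0.0156,-0.0377,0],0]
    - [[-0.0156,-0.0377,0],0]
    - [[-0.0156,-0.0377,0],0]
    - [[-0.0156,-0.0377,0],0]
    - [[-0.0156,-0.0377,0],0]
    - [[-0.0156,-0.0377,0],0]
    - [[-0.0156,-0.0377,0],0]
    - [[-0.0156,-0.0377,0],0]
    - [[-0.0156,-0.0377,0],0]
    - [[0,0,0],0]
    - [[0,0,0],0]
    - [[0,0,0],0]

```text
clock: 30.8
position: [0.4396, -0.144, 0.1649]
orientation: [[0.995, 0.101, -0.001], [0.101, -0.995, 0.001], [-0.0, -0.001, -1.0]]
ft_force: [0.4, 0.9, -0.0]
gripper_width: 0.0428
grip_force: 0.0
```

```bash
python3 - <<'E'
from h import *
t=snap("top","pics/g_top.png");s=snap("scene","pics/g_s.png")
st=get_state();print(st["position"],st["orientation"][:,1])
# compare green tops in the top view: bright collar tops in rack
h=cv2.cvtColor(t["pixels"],cv2.COLOR_BGR2HSV)
m=cv2.inRange(h,(40,80,130),(75,255,255)); n,_,st_,c=cv2.connectedComponentsWithStats(m)
for i in range(1,n):
    if st_[i,4]>25: print(c[i].round(1),st_[i,4],onz(t,[c[i]],.098).round(4))
# sleeve L in scene
hs=cv2.cvtColor(s["pixels"],cv2.COLOR_BGR2HSV); m=cv2.inRange(hs,(40,60,30),(75,255,255)); m[:,:365]=0
n,_,q,c=cv2.connectedComponentsWithStats(m)
for i in range(1,n):
    if q[i,4]>60: print("scene",q[i],c[i].round(1))
c0=cv2.imread("pics/scene0.png");hs=cv2.cvtColor(c0,cv2.COLOR_BGR2HSV); m=cv2.inRange(hs,(40,60,30),(75,255,255)); m[:,:365]=0
n,_,q,c=cv2.connectedComponentsWithStats(m)
for i in range(1,n):
    if q[i,4]>60: print("scene0",q[i],c[i].round(1))
E
```

```text
[ 0.44002792 -0.14342633  0.16488089] [ 1.03544640e-01 -9.94624382e-01 -9.20278624e-04]
[162.4 210.5] 67 [[0.6267 0.133  0.098 ]]
[164.  225.7] 67 [[0.6024 0.1305 0.098 ]]
[ 94.9 228.6] 106 [[0.6008 0.2398 0.098 ]]
[ 66.4 236.8] 67 [[0.5891 0.2846 0.098 ]]
[166.9 257.6] 67 [[0.5518 0.126  0.098 ]]
[174.3 321.1] 75 [[0.4527 0.1149 0.098 ]]
scene [365  17  12  20 118] [369.7  28.2]
scene [365  44  18  31 332] [372.   57.3]
scene [375 258  14  42 312] [381.1 277.5]
scene0 [365  17  25  24 237] [376.2  31. ]
scene0 [365  44  19  30 331] [372.   57.1]
scene0 [409 240  16  42 307] [415.9 259.6]
scene0 [375 258  14  42 307] [381.2 277.4]
scene0 [588 258  16  12  81] [594.  264.7]
```

>>> drive_tool:
  deltas:
    - [[-0.001,-0.002,-0.0246],0]
    - [[0,0,-0.0246],0]
    - [[0,0,-0.0246],0]
    - [[0,0,-0.0246],0]
    - [[0,0,-0.0246],0]
    - [[0,0,-0.0246],0]
    - [[0,0,-0.0246],0]
    - [[0,0,-0.0246],0]
    - [[0,0,0],0]
    - [[0,0,0],0]
    - [[0,0,0],0]

```text
clock: 31.82
position: [0.4396, -0.1457, 0.0476]
orientation: [[0.995, 0.102, 0.001], [0.102, -0.995, -0.0], [0.001, 0.0, -1.0]]
ft_force: [-0.8, -0.6, 0.2]
gripper_width: 0.0427
grip_force: 0.0
```

>>> drive_tool:
  deltas:
    - [[0,0,0],0]
    - [[0,0,0],0]
    - [[0,0,0],0]
    - [[0,0,0],0]
    - [[0,0,0],0]
    - [[0,0,0],0]
    - [[0,0,0],0]
    - [[0,0,0],0]
    - [[0,0,0],0]
  grip: -1

```text
clock: 32.57
position: [0.4396, -0.1461, 0.0479]
orientation: [[0.995, 0.101, 0.002], [0.101, -0.995, 0.0], [0.002, -0.0, -1.0]]
ft_force: [-0.2, 0.5, 5.3]
gripper_width: 0.0141
grip_force: 58.4
```

>>> drive_tool:
  deltas:
    - [[0,0,0.022],0]
    - [[0,0,0.022],0]
    - [[0,0,0.022],0]
    - [[0,0,0.022],0]
    - [[0,0,0.022],0]
    - [[0.0342,0,0],0]
    - [[0.0342,0,0],0]
    - [[0.0342,0,0],0]
    - [[0,0.04,0],0]
    - [[0,0.04,0],0]
    - [[0,0.04,0],0]
    - [[0,0.04,0],0]
    - [[0,0.04,0],0]
    - [[0,0.04,0],0]
    - [[0,0.04,0],0]
    - [[0,0.04,0],0]
    - [[0,0.04,0],0]
    - [[0,0.04,0],0]
    - [[0,0.0412,0],0]
    - [[0,0,0],0]

```text
clock: 34.23
position: [0.4997, 0.1256, 0.1121]
orientation: [[0.994, 0.111, -0.002], [0.111, -0.994, 0.004], [-0.002, -0.004, -1.0]]
ft_force: [-0.6, 0.8, -0.1]
gripper_width: 0.0141
grip_force: 58.5
```

>>> drive_tool:
  deltas:
    - [[0,0,0],0]
    - [[0,0,0],0]
    - [[0,0,0],0]

```text
clock: 34.48
position: [0.5005, 0.1172, 0.1133]
orientation: [[0.995, 0.099, 0.0], [0.099, -0.995, -0.001], [0.0, 0.001, -1.0]]
ft_force: [0.6, -0.5, 0.0]
gripper_width: 0.0143
grip_force: 58.5
```

>>> drive_tool:
  deltas:
    - [[0.001,0.0025,-0.014],0]
    - [[0,0,-0.014],0]
    - [[0,0,-0.014],0]
    - [[0,0,-0.014],0]
    - [[0,0,0],0]
    - [[0,0,0],0]

```text
clock: 34.98
position: [0.5007, 0.1199, 0.0787]
orientation: [[0.995, 0.101, -0.002], [0.101, -0.995, -0.0], [-0.002, 0.0, -1.0]]
ft_force: [0.0, -0.0, -0.0]
gripper_width: 0.0143
grip_force: 58.5
```

>>> drive_tool:
  deltas:
    - [[0,0,-0.011],0]
    - [[0,0,-0.011],0]
    - [[0,0,-0.011],0]
    - [[0,0,-0.011],0]
    - [[0,0,0],0]
    - [[0,0,0],0]
    - [[0,0,0],0]

```text
clock: 35.57
position: [0.501, 0.1202, 0.053]
orientation: [[0.995, 0.101, -0.0], [0.101, -0.995, -0.0], [-0.0, 0.0, -1.0]]
ft_force: [-0.1, 0.6, -1.4]
gripper_width: 0.0143
grip_force: 58.7
```

Now I'll set it down, release, and retreat towards the start so the view is clear.

>>> drive_tool:
  deltas:
    - [[0,0,-0.002],0]
    - [[0,0,0],0]
    - [[0,0,0],0]

```text
clock: 35.82
position: [0.5012, 0.1203, 0.052]
orientation: [[0.995, 0.101, 0.0], [0.101, -0.995, 0.0], [0.0, -0.0, -1.0]]
ft_force: [-0.2, -0.1, -0.6]
gripper_width: 0.0145
grip_force: 58.7
```

>>> drive_tool:
  deltas:
    - [[0,0,0],0]
    - [[0,0,0],0]
    - [[0,0,0],0]
    - [[0,0,0],0]
    - [[0,0,0.01],0]
    - [[0,0,0.03],0]
    - [[0,0,0.03],0]
    - [[0,0,0.03],0]
    - [[0,0,0.03],0]
    - [[0,0,0.03],0]
    - [[0,0,0.03],0]
    - [[0,0,0.03],0]
    - [[0,0,0.03],0]
    - [[0,0,0],0]
  grip: 0

```text
clock: 36.98
position: [0.5033, 0.1198, 0.2056]
orientation: [[0.995, 0.101, 0.007], [0.101, -0.995, 0.001], [0.007, -0.001, -1.0]]
ft_force: [0.1, -0.2, -0.1]
gripper_width: 0.0431
grip_force: 0.0
```

>>> drive_tool:
  deltas:
    - [[-0.015,0.035,0],0.02]
    - [[-0.015,0.035,0],0.02]
    - [[-0.015,0.035,0],0.02]
    - [[-0.015,0.035,0],0.02]
    - [[-0.015,0.035,0],0.02]
    - [[-0.015,0.035,0],0.02]
    - [[-0.015,0.035,0],0.02]
    - [[-0.015,0.035,0],0.02]
    - [[-0.015,0.035,0],0.02]
    - [[-0.015,0.035,0],0.02]
    - [[-0.015,0.035,0],0.02]
    - [[-0.015,0.035,0],0.02]
    - [[-0.015,0.035,0],0.02]
    - [[-0.015,0.035,0],0.02]
    - [[-0.015,0.035,0],0.02]
    - [[-0.015,0.035,0],0.02]
    - [[0,0,0],0]
    - [[0,0,0],0]
    - [[0,0,0],0]

```text
clock: 38.57
position: [0.3575, 0.4554, 0.2017]
orientation: [[0.448, 0.894, 0.0], [0.894, -0.448, -0.001], [-0.001, 0.001, -1.0]]
ft_force: [-0.3, 0.1, 0.3]
gripper_width: 0.0431
grip_force: 0.0
```

```bash
python3 - <<'E'
from h import *
t=snap("top");s=snap("scene")
a=cv2.resize(t["pixels"][190:350,150:520],(800,346),interpolation=cv2.INTER_CUBIC)
b=cv2.resize(s["pixels"][170:400,150:500],(386,254))
c=cv2.resize(s["pixels"][255:400,150:290],(245,254),interpolation=cv2.INTER_CUBIC)
cv2.imwrite("pics/fin.png",cv2.vconcat([a,cv2.copyMakeBorder(cv2.hconcat([b,c]),0,0,0,800-631,cv2.BORDER_CONSTANT)]))
h=cv2.cvtColor(t["pixels"],cv2.COLOR_BGR2HSV)
m=cv2.inRange(h,(40,80,130),(75,255,255)); n,_,st_,c=cv2.connectedComponentsWithStats(m)
for i in range(1,n):
    if st_[i,4]>25: print(c[i].round(1),st_[i,4],onz(t,[c[i]],.098).round(4))
E
```

```text
[162.5 210.4] 63 [[0.6268 0.1329 0.098 ]]
[164.2 225.7] 64 [[0.6024 0.1302 0.098 ]]
[ 94.7 228.6] 100 [[0.6009 0.2401 0.098 ]]
[ 66.2 236.7] 62 [[0.5893 0.285  0.098 ]]
[167.  257.7] 66 [[0.5517 0.1259 0.098 ]]
[171.  289.5] 68 [[0.5018 0.1198 0.098 ]]
[174.2 320.9] 69 [[0.4529 0.115  0.098 ]]
```

View pics/fin.png

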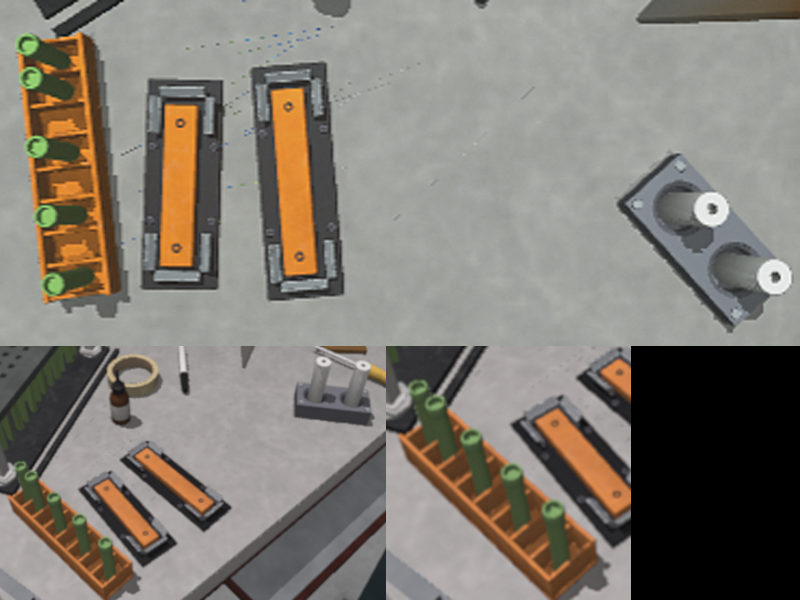

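Everything is in place: the new sleeves at (38,148) and (45,215) are upright and level with the fixed ones. Both bars are seated, the post at (773,277) is in its bore, and the bottle at (120,403) is standing. I'll hand the job in.

```bash
python3 -c "from bench import close_job; print(close_job())"
```

```text
the job is handed in; nothing more can be done
None
```

The job is handed in at about 39 s on the robot's clock: in the last pictures both bars lie in their matching cradles, the post stands in the empty bore, both sleeves stand collar up in their own slots, and the bottle is still standing where it was.

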